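Stack a toroidal choke and its mounting parts on the chassis stud

TASK

Mount the wound choke on the chassis's upright stud, ready for its nut: thread the parts over the stud in the order base insulator (square black plate, hub up), choke with its two wire tails pointing towards the circuit board on the chassis, top insulator (round black disc, hub down in the choke's bore), and last the steel pressure plate, every part seated fully on the one below. Leave the screwdriver, marker, solder reel and tape roll where they lie.

Things in the scene. Friction and masses are not known exactly. Their poses are not given: they have to be found in the camera images.
- chassis: Fixed folded aluminium chassis, 212 x 140 mm, flat top 12 mm above the bench. Origin on the stud's axis at bench level, z up, x from the stud towards the circuit board. The steel stud, 8 mm thick, stands upright; its tapered nose ends 62 mm above the bench. Sheet from x -52 to +160, y -70 to +70 mm, bare within 58 mm of the stud; flange at its far end 34 mm above the bench.
- control_board: Fixed: green circuit board with a display (78 x 112 mm) on standoffs on the chassis, 104 mm from the stud along the chassis's x, nothing on it above 37 mm over the bench. Origin at the middle of its underside.
- base_insulator: Goes on first. Square black plastic plate, 64 x 64 mm, 5 mm thick, with a round hub 26 mm across that rises from 5 to 15 mm (top 3 mm chamfered); 15 mm hole through. Lies hub up, as used. Origin at the centre of its underside, z up, x and y along its sides. Grip by the hub (or across the sides). Seated: underside on the chassis sheet, 12 mm above the bench, at any yaw.
- choke: Goes on second. Ring wound with copper wire: 60 mm outside, 32 mm bore, 24 mm high, about 0.3 kg, lying flat. Origin at the centre of its underside, z up. Two wire tails, 15 mm apart, stick out level at half height along its +x, to 52 mm from the axis: grip across its y. Seated: flat on the base plate, hub in its bore, underside 17 mm above the bench, +x towards the circuit board.
- top_insulator: Goes on third. Round black plastic disc, 52 mm across, 5 mm thick, with a hub 26 mm across and 6 mm long below it; 15 mm hole through. Stands on the hub, as used, the disc 6 to 11 mm above the bench. Origin at the centre of the hub's underside, z up. Grip across the disc. Seated: disc flat on the choke, hub in the bore, origin 35 mm above the bench.
- pressure_plate: Goes on last. Bare dark steel dished plate, 46 mm across, 8 mm high, 14 mm hole; stands on a foot 28 mm across, its rim 3 to 8 mm above its underside. Lies dish up, as used. Origin at the centre of its underside, z up. Grip across the rim. Seated: foot flat on the top insulator, underside 46 mm above the bench.
- screwdriver: Bystander, loose: screwdriver with blue handle, 27 x 194 x 23 mm, lying along its own y. To be left alone.
- marker: Bystander, loose: black felt marker, 14 x 140 x 16 mm, lying along its own y. To be left alone.
- solder_reel: Bystander, loose: reel of solder wire with blue flanges, 58 mm in diameter, 36 mm high. To be left alone.
- tape_roll: Bystander, loose: roll of orange tape lying flat, 66 mm in diameter, 19 mm high. To be left alone.
There are look-alikes about, which are no part of the job. What is shaped like the base_insulator but purple or white is not meant. What is shaped like the pressure_plate but yellow is not meant.

How it is judged:
At the end, for the whole second after the job is handed in: All four parts are on the stud in order and at rest, right way up and level within 4.5 degrees, each at its seated height within 2.5 mm and on the stud's axis within 6 mm (choke 9 mm); the choke's tails point to the circuit board within about 35 degrees (horizontal distance between each of base_insulator, top_insulator, pressure_plate and chassis below 0.006 m and height (world z) of base_insulator below 0.0145 m and angle between each of base_insulator, choke, top_insulator, pressure_plate's own z axis and vertical below 0.08 rad and horizontal distance between choke and chassis below 0.009 m and height (world z) of choke between 0.0145 and 0.0195 m and x of control_board in the frame of choke above 0.08 m and height (world z) of top_insulator between 0.0325 and 0.0375 m and height (world z) of pressure_plate between 0.0435 and 0.0485 m and linear speed of each of choke, pressure_plate, base_insulator, top_insulator below 0.02 m/s); the robot touches nothing.
It fails at once if the screwdriver is shifted by more than 20 mm (distance of screwdriver from where it was at the start of the episode above 0.02 m).
It fails at once if the marker is shifted by more than 20 mm (distance of marker from where it was at the start of the episode above 0.02 m).
It fails at once if the solder reel is shifted by more than 20 mm (distance of solder_reel from where it was at the start of the episode above 0.02 m).
It fails at once if the tape roll is shifted by more than 20 mm (distance of tape_roll from where it was at the start of the episode above 0.02 m).
It also fails if it takes over 106 s, if anything falls off the work surface, if the arm or the gripper's body presses on something with over 40 N, if the wrist force passes 120 N, or if a joint passes its speed limit or range.

ROBOT

A 6-joint arm with a two-finger parallel gripper is mounted at the origin on a cart in front of the work surface, level with it; the furniture and walls round the work are solid. World frame = base frame: x ahead of the robot, y to its left, z up, the work surface at z = 0. Lengths are in m, angles in rad, forces in N, time in s.
With the tool pointing down it reaches from about 0.375 to 0.925 m from the base axis. Payload 5.7 kg.
Tool frame: the origin (TCP) lies at the very end of the fingers, on their centre line; the grasp point (between the pads) lies 19 mm behind it (r.pinch_z is the z of the grasp point in the tool frame, in m); z points along the fingers, y is the line along which they close (so a half turn about z gives the same grasp; the last joint's range is limited). The gripper opens to 88 mm and grips with 3 to 60 N. Pads are 20 mm wide; open, the fingers measure 115 mm over their backs; the gripper's body (75 mm by 178 mm) begins 61 mm behind the grasp point.
Start: joints at [1.076, 0.359, 1.51, -0, 1.272, -0.115], TCP at [0.222, 0.557, 0.223] pointing down, gripper open.
Joint ranges: [-2.97, 2.97], [-1.01, 2.36], [0.21, 2.38], [-0.96, 4.11], [0.2, 2.71], [-2.98, 2.98]. Speed limits (rad/s): [2.39, 2.39, 3.14, 3.14, 3.14, 3.14].

INTERFACE

Orientations are given as a unit quaternion [x, y, z, w].
In Python, from plant import r, camera, workorder, models gives the robot as it stands. The module is installed in compiled form; this text tells all that it offers.
- The arm moves only by the tool jog_arm, never from a script. Its argument "series" is text: rows parted by semicolons, each of 4 numbers parted by spaces: the shift along the world's x, y, z scaled (see below), then the turn about the world's z scaled (see below). In form: x y z yaw; .... A call has 1 to 5 rows; each row is the pose to reach, as a shift and turn from the pose commanded when the call began, turning the shorter way round; what a row does not reach only later rows make up. The controller multiplies each number of a shift by 0.1 m and each number of a turn by 2 pi rad. A row lasts 1/10 s, in which the tool goes at most 50 mm and 8.59 degrees, less where a joint would pass 70% of its speed; a pose out of reach is approached as far as the arm can. A call with a number of a shift or a turn outside -1 to 1 is refused whole. A call with a gripper value outside its range is refused whole. "jaw" is the closure, from -1 (fully open) to 1 (shut), set as the call begins (left out, the last holds). The fingers move at their own pace and stop on an object; the grip force is fixed at half the most. Time passes only in rows, so rows that repeat a pose let the fingers close. It gives the time, the measured TCP pose, the force, the opening and the grip force at its end, in the units of the state.
- r.get_state(): the state, without advancing time (a new reading comes with each control period).
- camera(name): name is "side" or "top" or "wrist"; returns a dict with "image" (400x640x3 uint8, red, green, blue), "z_map" (400x640 float32, m along the optical axis (not along the pixel's ray), 0 where there is no reading), "fovy" (degrees; the focal length in pixels is half the picture's height over the tangent of half this angle, whatever the lens; pixels are square), "cx", "cy" (the principal point, pixels), "eye" and "rotation" of the camera in the world; the wrist camera has in their place "T_tool_cam" (4x4, takes a point from camera to tool coordinates, whose origin is the TCP and whose axes are the flange's). Camera axes: x right, y down, z forward; pixel columns grow to the right and rows downward; lengths in m; the calibration is good to about 2 mm. A picture is of the moment at which its call begins: read the wrist's pose just before it.
- workorder.close_job(): hands the job in; it is judged then, once.
Trained networks look in a picture, given as the dict that the camera call returned (one of the last four; its "shot" number tells which), for a name from the list of things; names that differ only in an ending like _2 or _b are one class to them, and where a whole thing is asked for, a point or a joint stands for the part that bears it (a point fixed in the world has none). Each returns a list of dicts, best first, with "p" (0 to 1); they miss things now and then, are a little off and sometimes report something else, mostly with a low value. They report only what shows in the picture. A call takes as long as a camera call. They do not tell look-alikes from the thing itself.
- models.boxes_of(picture, target): "bbox" ([centre column, centre row, width, height] in pixels, round what is visible of it).
- models.trace(picture, target): "pixels" (400x640 bool, what is visible of it) and "bbox" ([centre column, centre row, width, height] in pixels, round what is visible of it).
- models.spot_point(picture, target): "point" ([column, row] in pixels: a listed point, or the origin of a listed thing).
The state is a dict: "clock": time; "qpos": joint angles; "joint_vel": joint speeds; "joint_efforts": joint torques, N m; "tool_pos": TCP position; "ee_rot": TCP orientation; "contact_force": force on the tool from outside, world axes, zero at the start; "ft_torque": the same for the moment, N m; "gripper_width": opening from 0.0 (shut) to 1.0 (fully open); "gripper_force": force on a finger pad.
Only numpy, scipy, OpenCV 4.12 (cv2) and the standard library are available. Lean on these libraries where they do the work, as an engineer would, in place of code of your own. Each camera call takes 0.05 s, during which the arm holds its last target. There are 200 camera calls.

## Working session

There is one attempt and no reset: what is moved stays moved. The work goes in short steps, Python scripts to look and compute and a tool call to move; the robot and the scene stay as the last step left them, time stands still between calls to the robot, and variables do not carry over. Pictures are saved under pics/ and viewed, at most 14 in all, crops included, and the job is handed in when it is done.

Besides the shell and the picture viewer there is one more tool, called after ">>>" as a command line: name --argument value ..., lists and objects as JSON in quotes. jog_arm: Moves the arm, as the interface text tells. Shifts and turns lie within -1 to 1; 1 stands for 0.1 m of shift or 2 pi rad of turn. Its arguments: {"type":"object","properties":{"series":{"type":"string"},"jaw":{"type":"number"}},"required":["series"]}

```bash
mkdir -p pics
cat > h.py <<'E'
import numpy as np, cv2
from plant import r, camera, workorder, models
from scipy.spatial.transform import Rotation as R
def pose(c):
    if "eye" in c: return np.array(c["rotation"]).reshape(3,3), np.array(c["eye"])
    s=c["st"]; Rt=R.from_quat(s["ee_rot"]).as_matrix(); T=np.array(c["T_tool_cam"])
    return Rt@T[:3,:3], Rt@T[:3,3]+np.array(s["tool_pos"])
def shot(n):
    s=r.get_state(); c=camera(n); c["st"]=s; return c
def cloud(c):
    h,w=c["z_map"].shape; f=h/2/np.tan(np.radians(c["fovy"])/2)
    u,v=np.meshgrid(np.arange(w),np.arange(h)); z=c["z_map"]
    P=np.stack([(u-c["cx"])/f*z,(v-c["cy"])/f*z,z],-1); Rm,t=pose(c)
    return P@Rm.T+t
def ray(c,p,zw):
    f=200/np.tan(np.radians(c["fovy"])/2); Rm,t=pose(c)
    d=Rm@np.array([(p[0]-c["cx"])/f,(p[1]-c["cy"])/f,1]); return t+d*(zw-t[2])/d[2]
def proj(c,X):
    f=200/np.tan(np.radians(c["fovy"])/2); Rm,t=pose(c); p=Rm.T@(np.array(X)-t); return p[:2]/p[2]*f+[c["cx"],c["cy"]]
def save(c,n): cv2.imwrite("pics/"+n+".png",c["image"][:,:,::-1])
E
python3 - <<'E'
from h import *
s=r.get_state(); print(s); print(r.pinch_z)
for n in ("top","side"):
    c=shot(n); save(c,n+"0"); print(n,c["eye"],c["fovy"])
    P=cloud(c)
    for t in ["chassis","control_board","base_insulator","choke","top_insulator","pressure_plate","screwdriver","marker","solder_reel","tape_roll"]:
        for d in models.trace(c,t)[:4]:
            m=d["pixels"]; Q=P[m&(c["z_map"]>0)]
            if len(Q)==0: continue
            col=np.median(c["image"][m],0)
            print(t,round(d["p"],2),np.round(d["bbox"]),col,"lo",np.round(np.percentile(Q,2,axis=0),3),"hi",np.round(np.percentile(Q,98,axis=0),3))
E
```

```text
{'clock': 0.0, 'qpos': array([ 1.07587753e+00,  3.59461910e-01,  1.51145208e+00,  1.86109276e-05,
        1.27246722e+00, -1.15108103e-01]), 'joint_vel': array([-0.00145343,  0.0021513 ,  0.00034944,  0.00014848, -0.00074201,
        0.00081353]), 'joint_efforts': array([-3.89864840e-05, -5.15364683e+01, -2.70737261e+01,  6.74838549e-02,
        3.47906712e-02, -1.30471158e-04]), 'tool_pos': array([0.22212138, 0.55662605, 0.22182776]), 'ee_rot': array([ 1.88768561e-01,  9.82021197e-01, -8.50331257e-04, -2.77038869e-04]), 'contact_force': array([0.39011475, 0.95075105, 0.52783358]), 'ft_torque': array([-0.0432799 ,  0.00601552, -0.01289588]), 'gripper_force': 0.0, 'gripper_width': 0.9974684445657512}
-0.0187
top [0.3754018  0.05364939 1.5152127 ] 43.797355892160795Traceback (most recent call last):
  File "<stdin>", line 5, in <module>
  File "h.py", line 13, in cloud
    P=np.stack([(u-c["cx"])/f*z,(v-c["cy"])/f*z,z],-1); Rm,t=pose(c)
                                                             ~~~~^^^
  File "h.py", line 5, in pose
    if "eye" in c: return np.array(c["rotation"]).reshape(3,3), np.array(c["eye"])
                          ~~~~~~~~~~~~~~~~~~~~~~~~~~~~~~~^^^^^
ValueError: cannot reshape array of size 4 into shape (3,3)
```

```bash
sed -i 's/np.array(c\["rotation"\]).reshape(3,3)/R.from_quat(c["rotation"]).as_matrix()/' h.py
python3 - <<'E'
from h import *
for n in ("top","side"):
    c=shot(n); save(c,n+"1"); print(n,c["eye"],c["fovy"])
    P=cloud(c)
    for t in ["chassis","control_board","base_insulator","choke","top_insulator","pressure_plate","screwdriver","marker","solder_reel","tape_roll"]:
        for d in models.trace(c,t)[:4]:
            m=d["pixels"]; Q=P[m&(c["z_map"]>0)]
            if len(Q)==0: continue
            col=np.median(c["image"][m],0)
            print(t,round(d["p"],2),np.round(d["bbox"]),col,"lo",np.round(np.percentile(Q,2,axis=0),3),"hi",np.round(np.percentile(Q,98,axis=0),3))
E
```

```text
top [0.3754018  0.05364939 1.5152127 ] 43.797355892160795
control_board 0.8 [324. 193.  46.  36.] [34. 79. 47.] lo [ 0.531 -0.015  0.011] hi [0.618 0.1   0.034]
base_insulator 0.85 [389. 190.  16.  22.] [145.  78. 165.] lo [ 0.555 -0.178 -0.002] hi [ 0.617 -0.117  0.016]
base_insulator 0.56 [391. 246.  26.  26.] [200. 206. 209.] lo [ 0.376 -0.194 -0.002] hi [ 0.442 -0.127  0.016]
base_insulator 0.27 [325. 192.  44.  34.] [33. 75. 43.] lo [ 0.532 -0.012  0.017] hi [0.616 0.094 0.034]
choke 0.55 [235. 239.  20.  18.] [137.  98.  67.] lo [0.41  0.286 0.005] hi [0.463 0.339 0.029]
top_insulator 0.7 [444. 247.  20.  21.] [41. 41. 39.] lo [ 0.388 -0.34   0.003] hi [ 0.433 -0.296  0.016]
pressure_plate 0.57 [245. 197.  13.  18.] [79. 76. 79.] lo [ 0.544  0.269 -0.001] hi [0.584 0.311 0.012]
pressure_plate 0.55 [268. 171.  10.  16.] [185. 175.   0.] lo [ 0.615  0.19  -0.004] hi [0.657 0.232 0.012]
screwdriver 0.64 [229. 214.  44.  13.] [ 31.   80.5 118. ] lo [0.492 0.268 0.009] hi [0.518 0.404 0.028]
marker 0.71 [428. 211.  51.   5.] [40.  37.5 34.5] lo [ 0.505 -0.34   0.005] hi [ 0.518 -0.2
[... 734 characters left out ...]
 [37. 35. 33.] lo [ 0.554 -0.313 -0.   ] hi [ 0.613 -0.249  0.014]
base_insulator 0.58 [306. 165.  19.  15.] [ 97.  49. 117.] lo [ 0.556 -0.175 -0.001] hi [ 0.612 -0.116  0.014]
choke 0.64 [337. 263.   9.  36.] [131.5 124.  115. ] lo [ 0.502  0.214 -0.001] hi [0.511 0.322 0.02 ]
choke 0.56 [369. 272.  25.   9.] [123.  83.  57.] lo [ 0.41   0.286 -0.001] hi [0.463 0.324 0.025]
top_insulator 0.6 [358. 132.  14.  10.] [38. 36. 33.] lo [ 0.387 -0.342  0.002] hi [ 0.432 -0.291  0.014]
pressure_plate 0.76 [286. 248.  18.  13.] [179.5 153.5  28. ] lo [ 0.617  0.193 -0.002] hi [0.655 0.23  0.008]
pressure_plate 0.53 [315. 272.  18.  12.] [72. 69. 71.] lo [ 0.543  0.269 -0.001] hi [0.583 0.312 0.009]
```

View pics/top0.png

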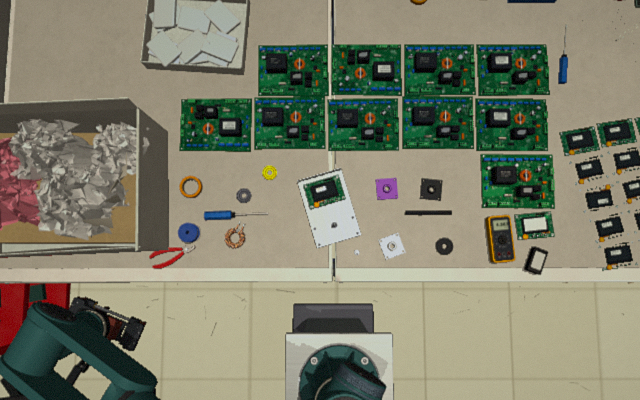

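>>> jog_arm --series "0.8 -0.8 0.3 0;0.8 -0.8 0.3 0;0.8 -0.8 0.3 0"

```text
clock: 1.45
tool_pos: [0.305, 0.4753, 0.2539]
ee_rot: [0.19, 0.982, 0.0, 0.001]
contact_force: [-0.4, 1.1, 0.3]
gripper_width: 0.998
gripper_force: 0.0
```

>>> jog_arm --series "0.8 -0.8 0.3 0;0.8 -0.8 0.3 0;0.8 -0.8 0.3 0"

```text
clock: 1.75
tool_pos: [0.3853, 0.3953, 0.2839]
ee_rot: [0.19, 0.982, 0.0, 0.001]
contact_force: [-0.5, 0.6, -0.1]
gripper_width: 0.998
gripper_force: 0.0
```

>>> jog_arm --series "0.6 -0.7 0.3 0.06;0.6 -0.7 0.3 0.06;0.6 -0.7 0.3 0.06;0.6 -0.7 0.3 0.06;0.6 -0.7 0.3 0.06"

```text
clock: 2.25
tool_pos: [0.4417, 0.3278, 0.3122]
ee_rot: [0.003, 1.0, 0.0, -0.001]
contact_force: [0.3, -0.1, -0.9]
gripper_width: 1.001
gripper_force: 0.0
```

```bash
cat > look.py <<'E'
import sys
from h import *
c=shot("wrist"); save(c,sys.argv[1]); P=cloud(c); print(np.round(c["st"]["tool_pos"],4),c["fovy"],pose(c)[1])
for t in sys.argv[2:]:
    for d in models.trace(c,t)[:3]:
        m=d["pixels"]; Q=P[m&(c["z_map"]>0)]
        if len(Q)==0: continue
        mid=(np.percentile(Q,1,axis=0)+np.percentile(Q,99,axis=0))/2
        print(t,round(d["p"],2),np.round(d["bbox"]),np.median(c["image"][m],0),"mid",np.round(mid,4),"mean",np.round(Q.mean(0),4),"hi",np.round(np.percentile(Q,99,axis=0),3))
    for d in models.spot_point(c,t)[:3]: print("   pt",round(d["p"],2),np.round(d["point"],1),np.round(ray(c,d["point"],0.0),4))
E
python3 look.py w1 choke pressure_plate; python3 -c "
from h import *
print(np.round(camera('wrist')['T_tool_cam'],4))"
```

```text
[0.4417 0.3278 0.3122] 61.80814105204274 [0.37263951 0.32689174 0.4737914 ]
choke 0.9 [310. 163.  44.  59.] [179. 128. 102.] mid [0.438  0.3114 0.0126] mean [0.4331 0.3108 0.0198] hi [0.471 0.34  0.025]
   pt 0.69 [310.1 155.5] [0.433  0.3112 0.    ]
pressure_plate 0.7 [298. 242.  35.  29.] [114. 113. 115.] mid [0.562  0.2877 0.0047] mean [0.5627 0.2876 0.0047] hi [0.584 0.309 0.008]
pressure_plate 0.7 [246. 284.  28.  20.] [232. 222.  75.] mid [0.6293 0.2078 0.0044] mean [0.6301 0.2086 0.0064] hi [0.648 0.231 0.009]
   pt 0.91 [246.6 285.5] [0.6368 0.2085 0.    ]
[[ 1.000e-04 -9.673e-01 -2.538e-01  6.920e-02]
 [ 1.000e+00  1.000e-04 -3.000e-04 -1.200e-03]
 [ 3.000e-04 -2.538e-01  9.673e-01 -1.616e-01]
 [ 0.000e+00  0.000e+00  0.000e+00  1.000e+00]]
```

View pics/w1.png

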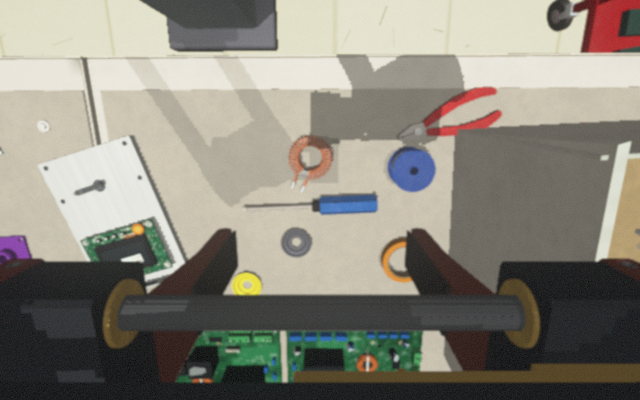

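>>> jog_arm --series "0.2 -1 -0.2 0;0.2 -1 -0.2 0;0.2 -1 -0.2 0"

```text
clock: 2.85
tool_pos: [0.4621, 0.2232, 0.2914]
ee_rot: [0.003, 1.0, -0.002, -0.001]
contact_force: [-1.2, 0.4, -0.5]
gripper_width: 1.003
gripper_force: 0.0
```

>>> jog_arm --series "0.2 -1 -0.2 0;0.2 -1 -0.2 0;0.2 -1 -0.2 0"

```text
clock: 3.15
tool_pos: [0.4826, 0.1237, 0.2717]
ee_rot: [0.003, 1.0, -0.001, -0.001]
contact_force: [0.0, 0.7, 0.9]
gripper_width: 0.999
gripper_force: 0.0
```

>>> jog_arm --series "0 -1 -0.2 0;0 -1 -0.2 0;0 -1 -0.2 0;0 -1 -0.2 0;0 -1 -0.2 0"

```text
clock: 3.65
tool_pos: [0.4828, 0.0288, 0.253]
ee_rot: [0.001, 1.0, 0.0, 0.0]
contact_force: [-0.4, -0.1, 0.1]
gripper_width: 1.0
gripper_force: 0.0
```

```bash
python3 look.py w2 chassis control_board
python3 - <<'E'
from h import *
for n in("wrist","top","side"):
    c=shot(n);P=cloud(c);z=P[...,2]
    m=(z>.045)&(z<.075)&(abs(P[...,0]-.475)<.05)&(abs(P[...,1]-.02)<.05)
    Q=P[m]; print(n,m.sum(),Q.mean(0) if len(Q) else 0, np.round(Q[-15:],3).tolist() if n=="wrist" else "")
    v,u=np.nonzero(m); print(u.mean(),v.mean())
    m=(z>.0095)&(z<.0145)&(abs(P[...,0]-.52)<.18)&(abs(P[...,1]-.05)<.12)
    rc=cv2.minAreaRect(P[m][:,:2].astype(np.float32)*1000); print(rc,m.sum())
    m=(z>.015)&(z<.04)&(abs(P[...,0]-.575)<.07)&(abs(P[...,1]-.045)<.07)
    print("board",cv2.minAreaRect(P[m][:,:2].astype(np.float32)*1000))
E
```

```text
[0.4828 0.0288 0.253 ] 61.80814105204274 [0.41342737 0.02759757 0.41449533]
chassis 0.95 [319. 195. 162. 191.] [201. 199. 188.] mid [0.5252 0.0268 0.0209] mean [0.5202 0.0269 0.0155] hi [0.636 0.111 0.032]
   pt 0.81 [311.8 159.6] [0.4721 0.0164 0.    ]
   pt 0.22 [556.  125.2] [0.4309 0.313  0.    ]
control_board 0.95 [335. 240. 100.  78.] [ 70. 108.  81.] mid [0.5709 0.0412 0.0211] mean [0.5696 0.0412 0.0244] hi [0.617 0.1   0.03 ]
   pt 0.69 [334.3 241.8] [0.5817 0.0452 0.    ]
wrist 48 [0.47096812 0.0116807  0.05678786] [[0.472, 0.015, 0.055], [0.473, 0.009, 0.059], [0.472, 0.01, 0.062], [0.472, 0.011, 0.062], [0.473, 0.012, 0.059], [0.472, 0.013, 0.061], [0.473, 0.014, 0.056], [0.474, 0.009, 0.057], [0.474, 0.01, 0.06], [0.473, 0.011, 0.061], [0.474, 0.012, 0.06], [0.474, 0.013, 0.058], [0.474, 0.014, 0.055], [0.475, 0.011, 0.055], [0.475, 0.012, 0.055]]
306.6041666666667 166.1875
((522.9860229492188, 26.429847717285156), (210.78741455078125, 140.00341796875), 16.49997901916504) 12826
board ((580.6768798828125, 39.59881591796875), (95.30570983886719, 130.22853088378906), 16.627971649169922)
top 0 0 
nan nan
((522.66748046875, 52.1800537109375), (232.7220458984375, 340.13043212890625), 88.439453125) 467
board ((632.676025390625, 34.6834716796875), (7.894671440124512, 85.30826568603516), 11.812884330749512)
side 11 [0.47362547 0.01705371 0.05304684] 
344.8181818181818 185.27272727272728
((503.84808349609375, 25.904640197753906), (257.2033996582031, 143.87733459472656), 16.483448028564453) 1089
board ((563.797119140625, 41.551902770996094), (138.24484252929688, 117.58110046386719), 13.501740455627441)<stdin>:6: RuntimeWarning: Mean of empty slice.
  ret = ret.dtype.type(ret / rcount)
```

>>> jog_arm --series "0 -1 0 0;0 -1 0 0;0 -1 0 0"

```text
clock: 4.35
tool_pos: [0.483, -0.0777, 0.2529]
ee_rot: [0.004, 1.0, -0.001, 0.0]
contact_force: [-0.5, 0.4, -0.4]
gripper_width: 1.004
gripper_force: 0.0
```

>>> jog_arm --series "0.2 -1 0 0;0.2 -1 0 0;0.2 -1 0 0"

```text
clock: 4.65
tool_pos: [0.5042, -0.1774, 0.2528]
ee_rot: [0.003, 1.0, -0.001, 0.001]
contact_force: [-0.4, 0.3, -0.4]
gripper_width: 1.001
gripper_force: 0.0
```

>>> jog_arm --series "0.2 -1 0 0;0.2 -1 0 0;0.2 -1 0 0;0.2 -1 0 0;0.2 -1 0 0"

```text
clock: 5.15
tool_pos: [0.522, -0.2708, 0.2523]
ee_rot: [0.001, 1.0, 0.001, -0.0]
contact_force: [-0.5, -0.2, -0.5]
gripper_width: 1.004
gripper_force: 0.0
```

```bash
python3 look.py w3 base_insulator top_insulator
```

```text
[ 0.522  -0.2708  0.2523] 61.80814105204274 [ 0.45294047 -0.2720818   0.41393093]
base_insulator 0.84 [311. 215.  51.  54.] [74. 73. 71.] mid [ 0.5806 -0.2863  0.0078] mean [ 0.5798 -0.2864  0.0051] hi [ 0.613 -0.254  0.015]
base_insulator 0.77 [417.  71.  67.  79.] [190. 186. 174.] mid [ 0.4087 -0.1632  0.0082] mean [ 0.4079 -0.1636  0.0053] hi [ 0.445 -0.127  0.015]
base_insulator 0.65 [416. 218.  52.  52.] [156.  91. 186.] mid [ 0.5828 -0.1508  0.0081] mean [ 0.5787 -0.1519  0.0055] hi [ 0.615 -0.12   0.015]
   pt 0.94 [416.8  69.4] [ 0.406  -0.1599  0.    ]
   pt 0.74 [417.7 214.2] [ 0.5822 -0.1464  0.    ]
   pt 0.66 [310.5 215.1] [ 0.5831 -0.2854  0.    ]
top_insulator 0.85 [279.  71.  45.  48.] [78. 77. 75.] mid [ 0.4078 -0.3209  0.0094] mean [ 0.4075 -0.3208  0.0105] hi [ 0.432 -0.296  0.012]
   pt 0.94 [275.1  72.5] [ 0.409  -0.3249  0.    ]
```

View pics/w2.png

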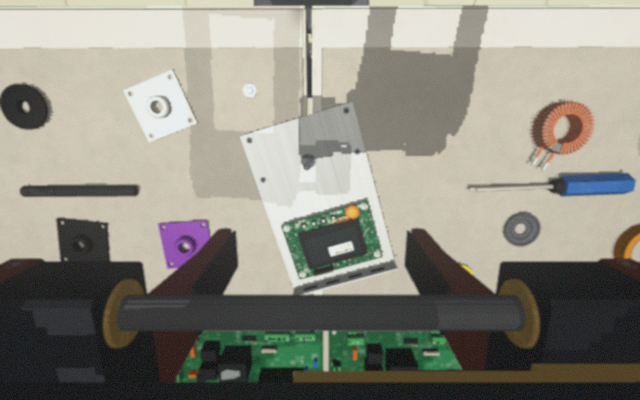

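View pics/w3.png

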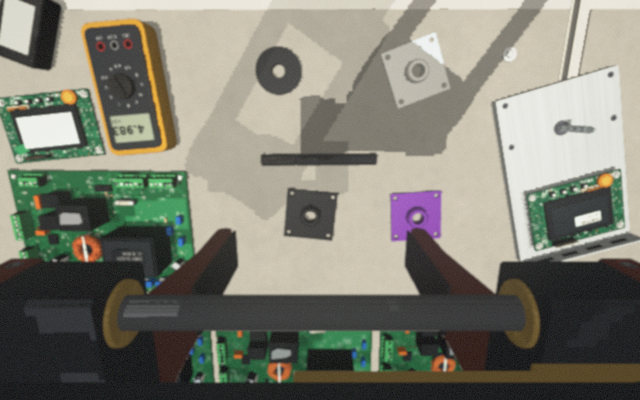

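```bash
cat > fit.py <<'E'
from h import *
def rect(P,x,y,lo,hi,rad=.05):
    z=P[...,2]; m=(z>lo)&(z<hi)&(np.hypot(P[...,0]-x,P[...,1]-y)<rad)
    q=P[m][:,:2].astype(np.float32)*1000; (cx,cy),(w,h),a=cv2.minAreaRect(q); (ex,ey),er=cv2.minEnclosingCircle(q)
    print(np.round([cx,cy,w,h,a,ex,ey,er],1),m.sum())
E
python3 - <<'E'
from fit import *
c=shot("wrist");P=cloud(c);print(c["st"]["tool_pos"])
rect(P,.58,-.286,.003,.02); rect(P,.58,-.286,.013,.02,.03); rect(P,.408,-.321,.009,.02,.04)
E
```

```text
[ 0.52237253 -0.27151448  0.25285625]
[ 578.5 -285.2   90.3   87.7   19.2  577.6 -284.4   48.1] 2164
[ 580.9 -286.4   22.1   23.4   63.5  580.8 -286.8   12.1] 152
[ 407.6 -321.1   51.5   50.6   45.7  407.6 -321.    26. ] 1549
```

>>> jog_arm --series "0.59 -0.15 -1 0;0.59 -0.15 -1 0;0.59 -0.15 -1 0;0.59 -0.15 -1 0"

```text
clock: 5.85
tool_pos: [0.5806, -0.2867, 0.15]
ee_rot: [0.001, 1.0, 0.001, -0.002]
contact_force: [0.4, -0.5, 0.1]
gripper_width: 1.002
gripper_force: 0.0
```

>>> jog_arm --series "0 0 -0.5 0;0 0 -0.8 0;0 0 -1 0;0 0 -1 0"

```text
clock: 6.25
tool_pos: [0.5795, -0.2869, 0.0519]
ee_rot: [0.001, 1.0, 0.001, -0.002]
contact_force: [-0.8, 0.4, 0.6]
gripper_width: 0.999
gripper_force: 0.0
```

>>> jog_arm --series "0 0 -0.2 0;0 0 -0.33 0;0 0 -0.33 0;0 0 -0.33 0;0 0 -0.33 0"

```text
clock: 6.75
tool_pos: [0.5822, -0.2883, 0.021]
ee_rot: [0.001, 1.0, -0.001, 0.001]
contact_force: [-0.0, -0.4, 0.6]
gripper_width: 1.002
gripper_force: 0.0
```

Run:
```python
from fit import *
for i in range(3):
    print(np.round(r.get_state()["tool_pos"],4)); c=shot("wrist")
save(c,"w4")
```

```text
[ 0.5822 -0.2883  0.021 ]
[ 0.5821 -0.2882  0.0209]
[ 0.582  -0.2881  0.0207]
```

View pics/w4.png

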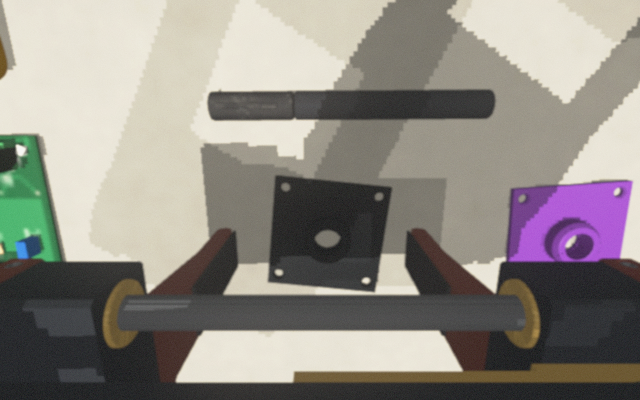

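>>> jog_arm --series "0 0 -0.1 0;0 0 -0.13 0;0 0 -0.13 0;0 0 -0.13 0;0 0 -0.13 0"

```text
clock: 7.4
tool_pos: [0.5815, -0.2878, 0.0066]
ee_rot: [0.001, 1.0, -0.0, -0.0]
contact_force: [0.0, -0.6, 0.1]
gripper_width: 1.0
gripper_force: 0.0
```

>>> jog_arm --series "0 0 0 0;0 0 0 0;0 0 0 0;0 0 0 0;0 0 0 0" --jaw 1

```text
clock: 7.9
tool_pos: [0.5814, -0.2878, 0.0067]
ee_rot: [0.001, 1.0, -0.0, 0.0]
contact_force: [-0.3, 0.3, -0.3]
gripper_width: 0.588
gripper_force: 0.0
```

>>> jog_arm --series "0 0 0 0;0 0 0 0;0 0 0 0;0 0 0 0;0 0 0 0"

```text
clock: 8.4
tool_pos: [0.5814, -0.2877, 0.0066]
ee_rot: [0.001, 1.0, -0.0, -0.0]
contact_force: [-0.1, -0.7, 0.3]
gripper_width: 0.282
gripper_force: 30.0
```

>>> jog_arm --series "0 0 0.3 0;0 0 0.7 0;0 0 1 0;0 0 1 0"

```text
clock: 8.8
tool_pos: [0.5844, -0.2897, 0.1114]
ee_rot: [0.001, 1.0, -0.002, 0.004]
contact_force: [1.1, -0.2, -0.0]
gripper_width: 0.279
gripper_force: 30.0
```

>>> jog_arm --series "-0.4 1 0.15 0;-0.4 1 0.15 0;-0.4 1 0.15 0"

```text
clock: 9.1
tool_pos: [0.5375, -0.1829, 0.1207]
ee_rot: [0.001, 1.0, 0.002, -0.002]
contact_force: [-0.3, 1.0, -0.2]
gripper_width: 0.274
gripper_force: 30.0
```

>>> jog_arm --series "-0.4 1 0 0;-0.4 1 0 0;-0.4 1 0 0"

```text
clock: 9.4
tool_pos: [0.4972, -0.0836, 0.1204]
ee_rot: [0.0, 1.0, 0.001, -0.003]
contact_force: [0.2, -0.7, -0.7]
gripper_width: 0.275
gripper_force: 30.0
```

>>> jog_arm --series "-0.29 0.99 0 0;-0.29 0.99 0 0;-0.29 0.99 0 0;-0.29 0.99 0 0;-0.29 0.99 0 0"

```text
clock: 9.9
tool_pos: [0.4736, 0.0102, 0.1215]
ee_rot: [0.001, 1.0, -0.0, 0.0]
contact_force: [0.5, -0.2, -0.6]
gripper_width: 0.277
gripper_force: 30.0
```

Run:
```python
from fit import *
for i in range(3):
    c=shot("wrist")
print(r.get_state()["tool_pos"]); save(c,"w5")
print([np.round(proj(c,[.472,.0113,z]),1) for z in(.062,.012)])
```

```text
[0.47332743 0.0098123  0.12156134]
[array([325. , 212.2]), array([324.4, 194.7])]
```

View pics/w5.png

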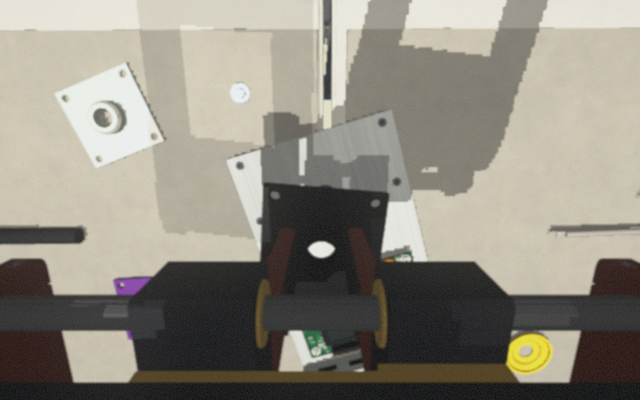

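>>> jog_arm --series "-0.01 0.01 -0.3 0;-0.01 0.01 -0.45 0;-0.01 0.01 -0.45 0;-0.01 0.01 -0.45 0;-0.01 0.01 -0.45 0"

```text
clock: 10.55
tool_pos: [0.4724, 0.0117, 0.0774]
ee_rot: [0.002, 1.0, -0.0, 0.001]
contact_force: [0.1, 0.9, 0.1]
gripper_width: 0.276
gripper_force: 30.0
```

Run:
```python
from fit import *
c=shot("wrist");c=shot("wrist")
t=r.get_state()["tool_pos"];print(t); save(c,"w6")
im=c["image"]; g=im[200:290,290:350].mean(2)
v,u=np.nonzero(g>150); print(u.mean()+290,v.mean()+200,len(u))
print([np.round(ray(c,[u.mean()+290,v.mean()+200],t[2]+z),4) for z in (.0084,-.0066)])
print([np.round(proj(c,[.472,.0113,z]),1) for z in(.062,.012)])
cv2.imwrite("pics/w6c.png",cv2.resize(im[150:330,230:410,::-1],None,fx=3,fy=3))
```

```text
[0.47231821 0.01190954 0.07745692]
320.8345070422535 249.3345070422535 284
[array([0.4692, 0.0105, 0.0859]), array([0.4757, 0.0105, 0.0709])]
[array([322.3, 237. ]), array([322.1, 211.2])]
```

View pics/w6c.png

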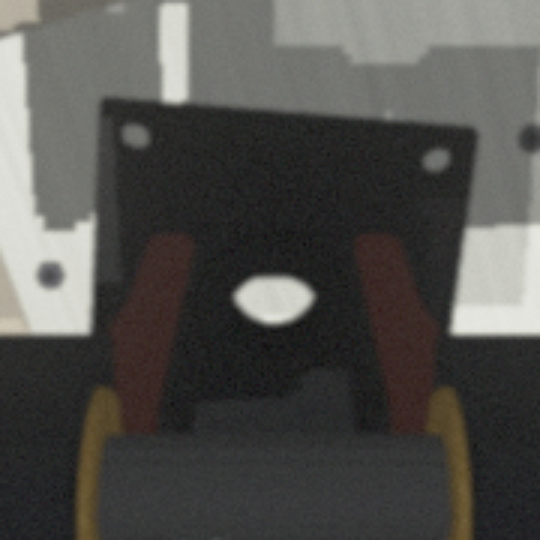

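>>> jog_arm --series "0 0 -0.15 0;0 0 -0.25 0;0 0 -0.25 0;0 0 -0.25 0"

```text
clock: 11.05
tool_pos: [0.4713, 0.0122, 0.0517]
ee_rot: [0.001, 1.0, -0.0, -0.0]
contact_force: [-0.4, -0.2, -1.1]
gripper_width: 0.276
gripper_force: 30.0
```

>>> jog_arm --series "0 0 -0.15 0;0 0 -0.28 0;0 0 -0.32 0;0 0 -0.32 0;0 0 -0.32 0"

```text
clock: 11.55
tool_pos: [0.4718, 0.0122, 0.0201]
ee_rot: [0.001, 1.0, -0.0, 0.0]
contact_force: [-0.4, -0.1, -0.7]
gripper_width: 0.278
gripper_force: 30.0
```

>>> jog_arm --series "0 0 -0.015 0;0 0 -0.015 0;0 0 -0.015 0"

```text
clock: 11.85
tool_pos: [0.472, 0.0122, 0.0185]
ee_rot: [0.001, 1.0, -0.0, 0.001]
contact_force: [0.3, 0.1, 0.8]
gripper_width: 0.276
gripper_force: 30.0
```

>>> jog_arm --series "0 0 0 0;0 0 0 0;0 0 0 0;0 0 0 0;0 0 0 0" --jaw -1

```text
clock: 12.35
tool_pos: [0.4713, 0.0122, 0.0181]
ee_rot: [0.001, 1.0, -0.0, -0.0]
contact_force: [-0.2, 0.4, -0.6]
gripper_width: 0.692
gripper_force: 0.0
```

>>> jog_arm --series "0 0 0 0;0 0 0.1 0;0 0 0.5 0;0 0 1 0;0 0 1 0"

```text
clock: 12.85
tool_pos: [0.4757, 0.0118, 0.124]
ee_rot: [0.001, 1.0, -0.001, 0.005]
contact_force: [0.3, -0.5, -0.5]
gripper_width: 1.0
gripper_force: 0.0
```

>>> jog_arm --series "-0.1 1 0.3 0;-0.1 1 0.3 0;-0.1 1 0.3 0"

```text
clock: 13.15
tool_pos: [0.4614, 0.1161, 0.1498]
ee_rot: [-0.0, 1.0, 0.001, 0.001]
contact_force: [-0.1, -1.2, 0.4]
gripper_width: 0.996
gripper_force: 0.0
```

Run:
```python
from fit import *
c=shot("top");P=cloud(c); rect(P,.472,.0115,.0155,.035,.048)
c=shot("side");P=cloud(c); rect(P,.472,.0115,.0155,.035,.048)
c=shot("wrist");P=cloud(c); rect(P,.472,.0115,.015,.02,.048); rect(P,.472,.0115,.023,.035,.03)
z=P[...,2]; m=(np.hypot(P[...,0]-.472,P[...,1]-.0115)<.02)&(z>.022)&(z<.032); print(np.median(z[m]) if m.any() else None)
```

```text
[470.5  -5.4  59.7  91.6  85.5 470.8   9.6  47.4] 231
[475.5  18.4  65.4  61.7  89.6 474.1  18.4  41.3] 166
[472.2  10.4  64.5  64.8  84.8 471.8  10.4  44.7] 3744
[471.3  11.1  25.2  23.9  43.1 471.8  10.7  13. ] 438
0.025732648382786105
```

>>> jog_arm --series "0 1 0 0;0 1 0 0;0 1 0 0"

```text
clock: 13.6
tool_pos: [0.4619, 0.2152, 0.1476]
ee_rot: [0.0, 1.0, 0.001, 0.0]
contact_force: [-0.4, -0.7, 1.3]
gripper_width: 1.003
gripper_force: 0.0
```

>>> jog_arm --series "-0.1 1 0 0;-0.1 1 0 0;-0.1 1 0 0;-0.1 1 0 0;-0.1 1 0 0"

```text
clock: 14.1
tool_pos: [0.4514, 0.3099, 0.1474]
ee_rot: [0.002, 1.0, -0.001, -0.001]
contact_force: [0.4, -0.1, 0.2]
gripper_width: 0.998
gripper_force: 0.0
```

Run:
```python
from fit import *
c=shot("wrist");c=shot("wrist");P=cloud(c);t=c["st"]["tool_pos"];print(t);save(c,"w7")
rect(P,.433,.311,.018,.03,.045)
rect(P,.433,.311,.022,.03,.045)
z=P[...,2]
d=np.hypot(P[...,0]-.433,P[...,1]-.311)
m=(z>.007)&(z<.02)&(d>.038)&(d<.056); Q=P[m]; print(m.sum(),np.round(Q[::4],3).tolist())
x,y=np.round(proj(c,[.433,.311,.02])).astype(int); print(x,y)
cv2.imwrite("pics/w7c.png",cv2.resize(c["image"][max(y-70,0):y+90,x-80:x+80,::-1],None,fx=3,fy=3))
```

```text
[0.45148145 0.30990964 0.14760221]
[432.7 311.4  59.2  58.3  64.3 433.4 311.4  30. ] 2362
[432.9 311.4  59.2  58.   64.3 433.5 311.2  29.9] 1632
117 [[0.464, 0.288, 0.012], [0.465, 0.289, 0.012], [0.466, 0.289, 0.014], [0.467, 0.288, 0.013], [0.468, 0.288, 0.012], [0.468, 0.287, 0.014], [0.47, 0.286, 0.012], [0.47, 0.285, 0.013], [0.471, 0.302, 0.011], [0.472, 0.284, 0.011], [0.472, 0.288, 0.012], [0.472, 0.304, 0.013], [0.472, 0.287, 0.013], [0.473, 0.304, 0.012], [0.473, 0.286, 0.013], [0.474, 0.302, 0.012], [0.474, 0.285, 0.014], [0.474, 0.301, 0.013], [0.475, 0.284, 0.013], [0.475, 0.3, 0.014], [0.476, 0.285, 0.014], [0.477, 0.3, 0.012], [0.478, 0.285, 0.012], [0.477, 0.301, 0.014], [0.478, 0.3, 0.013], [0.479, 0.299, 0.013], [0.48, 0.298, 0.013], [0.481, 0.297, 0.013], [0.482, 0.297, 0.014], [0.483, 0.298, 0.012]]
324 171
```

View pics/w7c.png

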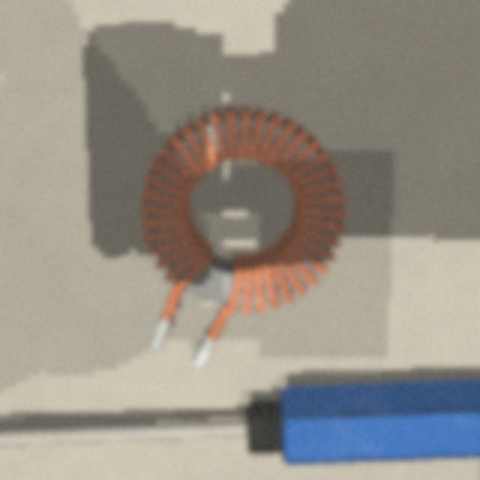

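>>> jog_arm --series "-0.18 0.015 -0.5 -0.064;-0.18 0.015 -0.8 -0.064;-0.18 0.015 -0.8 -0.064;-0.18 0.015 -0.8 -0.064;-0.18 0.015 -0.8 -0.064"

```text
clock: 14.7
tool_pos: [0.4342, 0.3131, 0.0685]
ee_rot: [0.2, 0.98, 0.0, 0.0]
contact_force: [-0.3, 1.8, 0.2]
gripper_width: 0.998
gripper_force: 0.0
```

Run:
```python
from fit import *
c=shot("wrist");c=shot("wrist");P=cloud(c);t=r.get_state();print(t["tool_pos"],t["ee_rot"])
rect(P,.433,.311,.018,.03,.045)
cv2.imwrite("pics/w8.png",c["image"][:,:,::-1])
```

```text
[0.43445346 0.31357626 0.06897213] [2.00498089e-01 9.79693705e-01 5.14023883e-04 7.04566022e-04]
[432.7 311.8  59.6  58.2  67.7 433.4 311.4  30.1] 4194
```

View pics/w8.png

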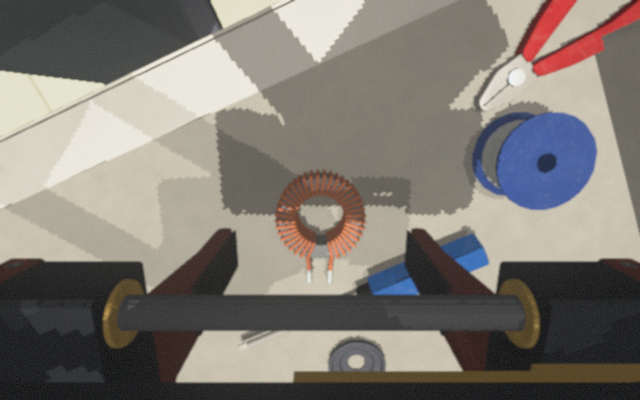

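>>> jog_arm --series "-0.01 -0.02 -0.3 0;-0.01 -0.02 -0.55 0;-0.01 -0.02 -0.64 0;-0.01 -0.02 -0.64 0;-0.01 -0.02 -0.64 0"

```text
clock: 15.3
tool_pos: [0.4331, 0.3121, 0.0049]
ee_rot: [0.201, 0.98, 0.0, 0.0]
contact_force: [-0.4, 0.3, 0.3]
gripper_width: 1.004
gripper_force: 0.0
```

>>> jog_arm --series "0 0 0 0;0 0 0 0;0 0 0 0;0 0 0 0;0 0 0 0" --jaw 1

```text
clock: 15.8
tool_pos: [0.433, 0.3121, 0.0047]
ee_rot: [0.201, 0.98, 0.0, 0.0]
contact_force: [-0.7, -0.0, 4.4]
gripper_width: 0.683
gripper_force: 30.0
```

>>> jog_arm --series "0 0 0 0;0 0 0 0;0 0 0 0;0 0 0 0"

```text
clock: 16.2
tool_pos: [0.4329, 0.3121, 0.0046]
ee_rot: [0.201, 0.98, 0.0, 0.0]
contact_force: [-0.6, 1.1, 5.2]
gripper_width: 0.684
gripper_force: 30.0
```

>>> jog_arm --series "0 0 0.2 0;0 0 0.6 0;0 0 1 0;0 0 1 0"

```text
clock: 16.6
tool_pos: [0.4352, 0.3132, 0.1083]
ee_rot: [0.201, 0.98, 0.002, 0.003]
contact_force: [0.6, 1.3, -3.0]
gripper_width: 0.685
gripper_force: 30.0
```

>>> jog_arm --series "0.13 -1 0.15 0.055;0.13 -1 0.15 0.055;0.13 -1 0.15 0.055;0.13 -1 0.15 0.055"

```text
clock: 17.0
tool_pos: [0.4444, 0.2097, 0.118]
ee_rot: [0.031, 1.0, -0.001, -0.001]
contact_force: [0.5, 0.2, -2.9]
gripper_width: 0.683
gripper_force: 30.0
```

>>> jog_arm --series "0.13 -1 0 0.055;0.13 -1 0 0.055;0.13 -1 0 0.055;0.13 -1 0 0.055"

```text
clock: 17.4
tool_pos: [0.458, 0.1107, 0.1181]
ee_rot: [-0.141, 0.99, -0.0, -0.001]
contact_force: [0.7, -0.1, -3.2]
gripper_width: 0.682
gripper_force: 30.0
```

>>> jog_arm --series "0.13 -1 0 0;0.13 -1 0 0;0.13 -1 0 0;0.13 -1 0 0;0.13 -1 0 0"

```text
clock: 17.9
tool_pos: [0.4708, 0.0133, 0.1186]
ee_rot: [-0.142, 0.99, 0.001, -0.001]
contact_force: [-0.4, 0.3, -2.8]
gripper_width: 0.685
gripper_force: 30.0
```

Run:
```python
from fit import *
c=shot("wrist");c=shot("wrist");P=cloud(c);t=r.get_state();print(t["tool_pos"],t["ee_rot"]); z=t["tool_pos"][2]
rect(P,t["tool_pos"][0],t["tool_pos"][1],z+.01,z+.023,.045)
rect(P,.472,.0115,.0145,.02,.06)
cv2.imwrite("pics/w9.png",c["image"][:,:,::-1])
print(proj(c,[.472,.011,.062]))
```

```text
[0.47085383 0.01344717 0.11877627] [-1.43180563e-01  9.89696436e-01  3.01256434e-04 -4.48014856e-04]
[465.9   9.9  48.8  77.7  10.7 460.2   8.8  39.1] 7711
[472.3  10.5  64.1  64.4  84.8 472.4  10.3  44.9] 3068
[318.6903665  216.89150152]
```

View pics/w9.png

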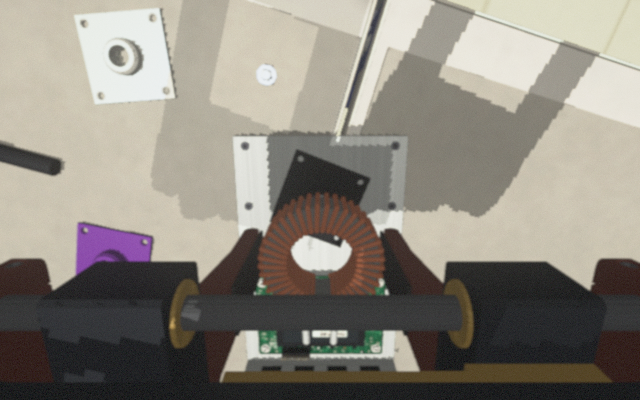

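>>> jog_arm --series "0.01 -0.02 -0.3 0;0.01 -0.02 -0.6 0;0.01 -0.02 -0.83 0;0.01 -0.02 -0.83 0;0.01 -0.02 -0.83 0"

```text
clock: 18.5
tool_pos: [0.4721, 0.0107, 0.0362]
ee_rot: [-0.143, 0.99, 0.0, -0.001]
contact_force: [0.2, -0.8, -2.9]
gripper_width: 0.682
gripper_force: 30.0
```

Run:
```python
from fit import *
c=shot("wrist");c=shot("wrist");P=cloud(c);t=r.get_state();print(t["tool_pos"],t["contact_force"]); z=t["tool_pos"][2]
cv2.imwrite("pics/w10.png",cv2.resize(c["image"][170:310,230:410,::-1],None,fx=3,fy=3))
```

```text
[0.47342181 0.01018436 0.0371864 ] [ 0.39186948 -0.0227597  -3.24036254]
```

View pics/w10.png

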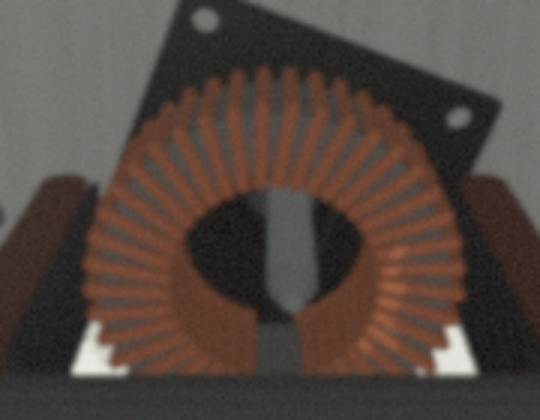

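>>> jog_arm --series "-0.01 0.025 0 0;-0.01 0.025 0 0;-0.01 0.025 0 0;-0.01 0.025 0 0"

```text
clock: 19.0
tool_pos: [0.4717, 0.0121, 0.0365]
ee_rot: [-0.143, 0.99, -0.0, 0.0]
contact_force: [0.6, -0.0, -2.5]
gripper_width: 0.684
gripper_force: 30.0
```

Run:
```python
from fit import *
c=shot("wrist");c=shot("wrist");P=cloud(c);t=r.get_state();print(t["tool_pos"],t["contact_force"]); T=t["tool_pos"];z=P[...,2]
d=np.hypot(P[...,0]-T[0],P[...,1]-T[1])
m=(z>.04)&(z<.07)&(d<.011); Q=P[m]; print("stud",np.round(np.median(Q,0),4),np.round(Q[::20],3).tolist())
# ring: fit circle to inner+outer pts near top
m=(z>T[2]+.017)&(z<T[2]+.024)&(d>.013)&(d<.035); q=P[m][:,:2]
from scipy.optimize import least_squares
ri=np.hypot(*(q-T[:2]).T)
o=q[ri>.027]; i=q[ri<.018]
print(len(o),len(i))
for s,R0 in((o,.0295),(i,.0165)):
    if len(s)>10: f=least_squares(lambda p:np.hypot(s[:,0]-p[0],s[:,1]-p[1])-p[2],[T[0],T[1],R0]); print(np.round(f.x,4))
cv2.imwrite("pics/w11.png",cv2.resize(c["image"][170:310,230:410,::-1],None,fx=3,fy=3))
```

```text
[0.471527   0.01212899 0.03627741] [ 0.36929006  0.97969482 -3.53074825]
stud [0.4699 0.0109 0.0548] [[0.469, 0.009, 0.041], [0.469, 0.01, 0.043], [0.469, 0.013, 0.042], [0.469, 0.009, 0.047], [0.469, 0.011, 0.048], [0.469, 0.014, 0.046], [0.47, 0.009, 0.05], [0.468, 0.011, 0.053], [0.469, 0.012, 0.053], [0.47, 0.014, 0.051], [0.472, 0.008, 0.053], [0.47, 0.009, 0.057], [0.47, 0.011, 0.057], [0.469, 0.012, 0.058], [0.47, 0.014, 0.057], [0.474, 0.008, 0.055], [0.472, 0.009, 0.058], [0.471, 0.011, 0.061], [0.471, 0.013, 0.061], [0.473, 0.011, 0.059], [0.473, 0.012, 0.061]]
1323 681
[0.4723 0.012  0.0295]
[0.4715 0.0114 0.017 ]
```

View pics/w11.png

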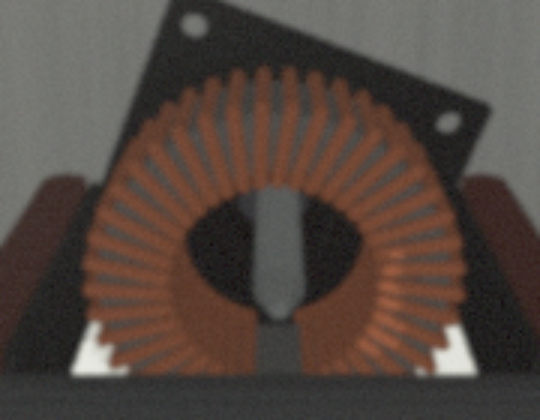

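>>> jog_arm --series "0 0 -0.06 0;0 0 -0.1 0;0 0 -0.14 0;0 0 -0.14 0;0 0 -0.14 0"

```text
clock: 19.6
tool_pos: [0.4712, 0.0122, 0.0218]
ee_rot: [-0.143, 0.99, 0.0, -0.0]
contact_force: [0.5, -0.2, -3.1]
gripper_width: 0.688
gripper_force: 30.0
```

>>> jog_arm --series "0 0 0 0;0 0 0 0;0 0 0 0;0 0 0 0"

```text
clock: 20.0
tool_pos: [0.4715, 0.0122, 0.0222]
ee_rot: [-0.143, 0.99, -0.0, 0.0]
contact_force: [-0.5, -0.3, -3.8]
gripper_width: 0.688
gripper_force: 30.0
```

>>> jog_arm --series "0 0 -0.01 0;0 0 -0.01 0;0 0 -0.01 0;0 0 -0.01 0;0 0 -0.01 0"

```text
clock: 20.5
tool_pos: [0.4716, 0.0122, 0.0213]
ee_rot: [-0.143, 0.99, -0.0, 0.0]
contact_force: [-0.3, 1.2, 1.3]
gripper_width: 0.683
gripper_force: 30.0
```

>>> jog_arm --series "0 0 0 0;0 0 0 0;0 0 0 0;0 0 0 0;0 0 0 0" --jaw -1

```text
clock: 21.0
tool_pos: [0.4714, 0.0122, 0.0211]
ee_rot: [-0.143, 0.99, -0.0, -0.0]
contact_force: [0.1, -0.7, -0.0]
gripper_width: 1.0
gripper_force: 0.0
```

>>> jog_arm --series "0 0 0.05 0;0 0 0.2 0;0 0 0.6 0;0 0 1 0;0 0 1 0"

```text
clock: 21.5
tool_pos: [0.4751, 0.0118, 0.1258]
ee_rot: [-0.143, 0.99, -0.001, 0.004]
contact_force: [0.8, -0.4, -0.4]
gripper_width: 1.002
gripper_force: 0.0
```

>>> jog_arm --series "0 -0.8 0.6 -0.046;0 -0.8 0.6 -0.046;0 -0.8 0.6 -0.046;0 -0.8 0.6 -0.046;0 -0.8 0.6 -0.046"

```text
clock: 22.0
tool_pos: [0.4701, -0.0668, 0.1799]
ee_rot: [0.001, 1.0, 0.001, -0.001]
contact_force: [0.7, 0.7, 0.1]
gripper_width: 0.994
gripper_force: 0.0
```

```bash
cat > chk.py <<'E'
from fit import *
from scipy.optimize import least_squares
def ringfit(P,x,y,zlo,zhi,r1,r2):
    z=P[...,2]; d=np.hypot(P[...,0]-x,P[...,1]-y); m=(z>zlo)&(z<zhi)&(d<r2+.006); Q=P[m]
    (ex,ey),er=cv2.minEnclosingCircle(Q[:,:2].astype(np.float32)*1000)
    A=np.c_[Q[:,:2],np.ones(len(Q))]; k=np.linalg.lstsq(A,Q[:,2],rcond=None)[0]
    print("n",len(Q),"circle",np.round([ex,ey,er],1),"zmed",np.round(np.median(Q[:,2]),4),"p95",np.round(np.percentile(Q[:,2],95),4),"slope",np.round(k[:2],3))
E
python3 - <<'E'
from chk import *
c=shot("wrist");c=shot("wrist");P=cloud(c);print(r.get_state()["tool_pos"],r.get_state()["ee_rot"])
ringfit(P,.472,.0117,.036,.045,.016,.03)
save(c,"w12")
z=P[...,2];d=np.hypot(P[...,0]-.472,P[...,1]-.0117);m=(z>.022)&(z<.036)&(d>.037)&(d<.056);Q=P[m];print(m.sum(),np.round(np.degrees(np.arctan2(Q[:,1]-.0117,Q[:,0]-.472)),0)[::5])
E
```

```text
[ 0.4701599  -0.06645117  0.17973463] [ 4.73897377e-04  9.99998661e-01  5.34735946e-04 -1.47238359e-03]
n 2121 circle [471.3  10.5  30. ] zmed 0.0396 p95 0.0412 slope [-0.004 -0.002]
64 [27. 25. 25. 22.  2. 25. 24.  4.  5.  3.  5.  4.  4.]
```

>>> jog_arm --series "-0.1 -1 0 0;-0.1 -1 0 0;-0.1 -1 0 0"

```text
clock: 22.4
tool_pos: [0.4615, -0.1717, 0.1804]
ee_rot: [0.002, 1.0, -0.001, -0.0]
contact_force: [-0.2, 0.5, 0.4]
gripper_width: 0.998
gripper_force: 0.0
```

>>> jog_arm --series "-0.3 -1 -0.3 0;-0.3 -1 -0.3 0;-0.3 -1 -0.3 0"

```text
clock: 22.7
tool_pos: [0.4301, -0.2696, 0.1491]
ee_rot: [0.002, 1.0, 0.0, -0.001]
contact_force: [-0.0, 0.9, 0.6]
gripper_width: 0.999
gripper_force: 0.0
```

>>> jog_arm --series "0 -0.54 -0.5 0;0 -0.54 -0.5 0;0 -0.54 -0.5 0;0 -0.54 -0.5 0;0 -0.54 -0.5 0"

```text
clock: 23.2
tool_pos: [0.4318, -0.3201, 0.1016]
ee_rot: [0.001, 1.0, 0.0, -0.0]
contact_force: [0.2, 0.0, 0.7]
gripper_width: 1.002
gripper_force: 0.0
```

Run:
```python
from chk import *
c=shot("wrist");c=shot("wrist");P=cloud(c);s=r.get_state();print(s["tool_pos"],s["ee_rot"])
ringfit(P,.4076,-.321,.008,.014,.01,.026)
save(c,"w13")
```

```text
[ 0.4319953  -0.32068263  0.10196366] [ 7.01969320e-04  9.99999650e-01 -2.57895593e-04  3.74164182e-04]
n 3261 circle [ 408.  -320.9   26.1] zmed 0.0104 p95 0.0115 slope [-0.002  0.001]
```

>>> jog_arm --series "-0.24 0 -0.3 0;-0.24 0 -0.6 0;-0.24 0 -0.75 0;-0.24 0 -0.75 0;-0.24 0 -0.75 0"

```text
clock: 23.8
tool_pos: [0.4079, -0.3216, 0.0268]
ee_rot: [0.001, 1.0, -0.0, 0.0]
contact_force: [-1.0, 0.2, 0.0]
gripper_width: 1.0
gripper_force: 0.0
```

>>> jog_arm --series "0 0 -0.1 0;0 0 -0.19 0;0 0 -0.19 0;0 0 -0.19 0;0 0 -0.19 0"

```text
clock: 24.3
tool_pos: [0.4076, -0.3219, 0.0073]
ee_rot: [0.001, 1.0, -0.0, 0.0]
contact_force: [0.1, 0.3, 0.6]
gripper_width: 1.003
gripper_force: 0.0
```

>>> jog_arm --series "0 0 0 0;0 0 0 0;0 0 0 0;0 0 0 0;0 0 0 0" --jaw 1

```text
clock: 24.8
tool_pos: [0.4074, -0.3218, 0.0072]
ee_rot: [0.001, 1.0, -0.0, 0.0]
contact_force: [-0.5, 0.6, -0.5]
gripper_width: 0.584
gripper_force: 0.1
```

>>> jog_arm --series "0 0 0 0;0 0 0 0;0 0 0 0;0 0 0 0"

```text
clock: 25.2
tool_pos: [0.4074, -0.3217, 0.0071]
ee_rot: [0.001, 1.0, -0.0, -0.0]
contact_force: [0.9, 1.3, 1.9]
gripper_width: 0.565
gripper_force: 30.0
```

>>> jog_arm --series "0 0 0.2 0;0 0 0.6 0;0 0 1 0;0 0 1 0"

```text
clock: 25.6
tool_pos: [0.4102, -0.3245, 0.1117]
ee_rot: [0.001, 1.0, -0.003, 0.003]
contact_force: [-0.3, -1.2, -0.1]
gripper_width: 0.571
gripper_force: 30.0
```

>>> jog_arm --series "0.2 1 0.05 0;0.2 1 0.05 0;0.2 1 0.05 0"

```text
clock: 25.9
tool_pos: [0.4261, -0.2163, 0.1112]
ee_rot: [-0.0, 1.0, 0.002, -0.001]
contact_force: [-0.4, -0.4, 0.0]
gripper_width: 0.571
gripper_force: 30.0
```

>>> jog_arm --series "0.2 1 0 0;0.2 1 0 0;0.2 1 0 0"

```text
clock: 26.2
tool_pos: [0.4466, -0.1173, 0.1112]
ee_rot: [-0.001, 1.0, 0.001, -0.001]
contact_force: [0.1, -0.3, -1.4]
gripper_width: 0.569
gripper_force: 30.0
```

>>> jog_arm --series "0.2 1 0 0;0.2 1 0 0;0.2 1 0 0"

```text
clock: 26.5
tool_pos: [0.4678, -0.0182, 0.1116]
ee_rot: [-0.001, 1.0, 0.001, -0.0]
contact_force: [-0.7, -0.7, -0.4]
gripper_width: 0.568
gripper_force: 30.0
```

>>> jog_arm --series "0.04 0.33 0 0;0.04 0.33 0 0;0.04 0.33 0 0;0.04 0.33 0 0;0.04 0.33 0 0"

```text
clock: 27.0
tool_pos: [0.4714, 0.0099, 0.112]
ee_rot: [0.002, 1.0, -0.0, -0.0]
contact_force: [0.1, -0.9, -0.4]
gripper_width: 0.568
gripper_force: 30.0
```

```bash
cat > held.py <<'E'
from chk import *
import sys
c=shot("wrist");c=shot("wrist");P=cloud(c);s=r.get_state();T=s["tool_pos"];print(T,s["gripper_width"])
ringfit(P,T[0],T[1],T[2]-.001,T[2]+.008,.01,float(sys.argv[1]))
save(c,sys.argv[2])
E
python3 held.py .026 w14
```

```text
[0.47140682 0.01021173 0.11206202] 0.569461209936484
n 7149 circle [467.8  10.2  30.8] zmed 0.1152 p95 0.1163 slope [0.002 0.001]
```

>>> jog_arm --series "0 0.015 -0.2 0;0 0.015 -0.3 0;0 0.015 -0.3 0;0 0.015 -0.3 0;0 0.015 -0.3 0"

```text
clock: 27.6
tool_pos: [0.4718, 0.0126, 0.0825]
ee_rot: [0.001, 1.0, -0.0, 0.0]
contact_force: [0.8, 0.8, -0.5]
gripper_width: 0.571
gripper_force: 30.0
```

```bash
python3 held.py .026 w15
python3 - <<'E'
import cv2,numpy as np
im=cv2.imread("pics/w15.png"); cv2.imwrite("pics/w15c.png",cv2.resize(im[170:310,230:410],None,fx=3,fy=3))
E
```

```text
[0.47191923 0.01263743 0.08264904] 0.5676121411082015
n 7142 circle [468.2  12.7  30.8] zmed 0.0858 p95 0.087 slope [ 0.003 -0.   ]
```

View pics/w15c.png

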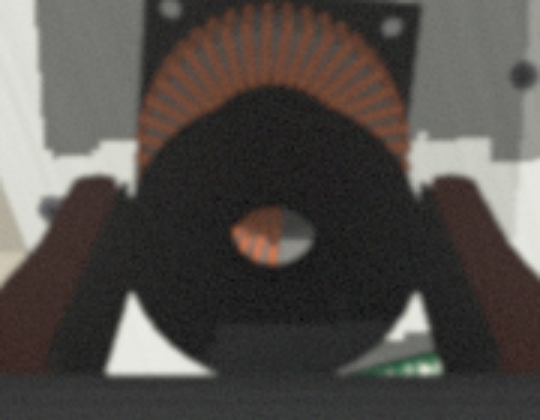

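>>> jog_arm --series "0 -0.005 -0.1 0;0 -0.005 -0.2 0;0 -0.005 -0.2 0;0 -0.005 -0.2 0"

```text
clock: 28.1
tool_pos: [0.4708, 0.0123, 0.0615]
ee_rot: [0.001, 1.0, 0.0, -0.001]
contact_force: [0.1, 0.3, -0.1]
gripper_width: 0.565
gripper_force: 30.0
```

>>> jog_arm --series "0 0 -0.08 0;0 0 -0.15 0;0 0 -0.18 0;0 0 -0.18 0;0 0 -0.18 0"

```text
clock: 28.6
tool_pos: [0.4714, 0.0122, 0.044]
ee_rot: [0.001, 1.0, -0.0, -0.0]
contact_force: [0.2, -0.1, -0.5]
gripper_width: 0.57
gripper_force: 30.0
```

>>> jog_arm --series "0 0 -0.017 0;0 0 -0.017 0;0 0 -0.017 0;0 0 -0.017 0;0 0 -0.017 0"

```text
clock: 29.1
tool_pos: [0.4715, 0.0122, 0.0425]
ee_rot: [0.001, 1.0, -0.0, 0.0]
contact_force: [0.5, -0.0, -0.7]
gripper_width: 0.569
gripper_force: 30.0
```

>>> jog_arm --series "0 0 0 0;0 0 0 0;0 0 0 0;0 0 0 0;0 0 0 0" --jaw -1

```text
clock: 29.6
tool_pos: [0.4715, 0.0122, 0.0424]
ee_rot: [0.001, 1.0, -0.0, 0.0]
contact_force: [0.5, 0.5, -0.5]
gripper_width: 0.977
gripper_force: 0.0
```

>>> jog_arm --series "0 0 0.05 0;0 0 0.2 0;0 0 0.6 0;0 0 1 0;0 0 1 0"

```text
clock: 30.1
tool_pos: [0.4751, 0.0118, 0.1472]
ee_rot: [0.001, 1.0, -0.001, 0.005]
contact_force: [1.2, 0.3, 0.0]
gripper_width: 1.002
gripper_force: 0.0
```

>>> jog_arm --series "0.1 0.8 0.3 0;0.1 0.8 0.3 0;0.1 0.8 0.3 0;0.1 0.8 0.3 0;0.1 0.8 0.3 0"

```text
clock: 30.6
tool_pos: [0.4805, 0.0915, 0.1715]
ee_rot: [0.001, 1.0, -0.0, -0.001]
contact_force: [0.5, -0.2, -0.9]
gripper_width: 0.998
gripper_force: 0.0
```

Run:
```python
from chk import *
c=shot("wrist");c=shot("wrist");P=cloud(c);s=r.get_state();print(s["tool_pos"],s["ee_rot"])
ringfit(P,.472,.0117,.042,.05,.016,.028)
ringfit(P,.472,.0117,.037,.0425,.016,.03)
ringfit(P,.562,.2877,.002,.014,.01,.023)
save(c,"w16")
```

```text
[0.48064813 0.09124021 0.17158938] [ 1.90997220e-03  9.99997734e-01 -2.60040185e-04 -9.03477827e-04]
n 2522 circle [470.4  10.4  27.6] zmed 0.0453 p95 0.0466 slope [-0.001 -0.002]
n 575 circle [471.4  10.7  30. ] zmed 0.0398 p95 0.0416 slope [-0.    -0.007]
n 818 circle [560.5 286.5  27.8] zmed 0.0049 p95 0.0077 slope [-0.025 -0.015]
```

>>> jog_arm --series "0.5 1 0 0;0.5 1 0 0;0.5 1 0 0"

```text
clock: 31.0
tool_pos: [0.5339, 0.1948, 0.1722]
ee_rot: [0.001, 1.0, 0.001, 0.001]
contact_force: [-0.7, 0.4, 0.8]
gripper_width: 1.001
gripper_force: 0.0
```

>>> jog_arm --series "0.5 0.97 -0.7 0;0.5 0.97 -0.7 0;0.5 0.97 -0.7 0;0.5 0.97 -0.7 0;0.5 0.97 -0.7 0"

```text
clock: 31.5
tool_pos: [0.5806, 0.2879, 0.1014]
ee_rot: [0.001, 1.0, -0.001, -0.001]
contact_force: [-0.7, 0.3, 0.2]
gripper_width: 1.001
gripper_force: 0.0
```

Run:
```python
from chk import *
c=shot("wrist");c=shot("wrist");P=cloud(c);s=r.get_state();print(s["tool_pos"],s["ee_rot"])
ringfit(P,.562,.2877,.0025,.014,.01,.023)
ringfit(P,.562,.2877,.0055,.014,.01,.023)
save(c,"w17")
```

```text
[0.5810874  0.28758261 0.10287141] [ 1.89405717e-03  9.99998109e-01 -3.88177697e-04 -2.10339144e-04]
n 2134 circle [561.9 287.6  28.7] zmed 0.0052 p95 0.0079 slope [-0.    -0.002]
n 929 circle [563.  287.9  23.1] zmed 0.0069 p95 0.0083 slope [-0.002 -0.   ]
```

>>> jog_arm --series "-0.18 0 -0.3 0;-0.18 0 -0.6 0;-0.18 0 -0.78 0;-0.18 0 -0.78 0;-0.18 0 -0.78 0"

```text
clock: 32.1
tool_pos: [0.5638, 0.2884, 0.0256]
ee_rot: [0.002, 1.0, 0.0, 0.0]
contact_force: [1.1, 0.7, -0.1]
gripper_width: 1.002
gripper_force: 0.0
```

>>> jog_arm --series "0 0 -0.1 0;0 0 -0.15 0;0 0 -0.15 0;0 0 -0.15 0;0 0 -0.15 0"

```text
clock: 32.6
tool_pos: [0.5636, 0.2893, 0.0097]
ee_rot: [0.001, 1.0, 0.0, 0.0]
contact_force: [0.3, -1.1, 0.5]
gripper_width: 1.0
gripper_force: 0.0
```

>>> jog_arm --series "0 -0.01 -0.06 0;0 -0.01 -0.06 0;0 -0.01 -0.06 0;0 -0.01 -0.06 0"

```text
clock: 33.0
tool_pos: [0.5634, 0.2882, 0.0034]
ee_rot: [0.001, 1.0, -0.0, -0.0]
contact_force: [-0.2, -0.2, -0.5]
gripper_width: 0.998
gripper_force: 0.0
```

>>> jog_arm --series "0 0 0 0;0 0 0 0;0 0 0 0;0 0 0 0;0 0 0 0" --jaw 1

```text
clock: 33.5
tool_pos: [0.5635, 0.2882, 0.0035]
ee_rot: [0.001, 1.0, -0.0, 0.0]
contact_force: [-0.2, 0.7, -0.3]
gripper_width: 0.581
gripper_force: 0.0
```

>>> jog_arm --series "0 0 0 0;0 0 0 0;0 0 0 0;0 0 0 0"

```text
clock: 33.9
tool_pos: [0.5634, 0.2882, 0.0034]
ee_rot: [0.001, 1.0, -0.0, -0.0]
contact_force: [-0.5, 0.7, 1.1]
gripper_width: 0.503
gripper_force: 30.0
```

>>> jog_arm --series "0 0 0.2 0;0 0 0.6 0;0 0 1 0;0 0 1 0;0 0 1 0"

```text
clock: 34.4
tool_pos: [0.564, 0.2884, 0.1043]
ee_rot: [0.001, 1.0, 0.0, 0.001]
contact_force: [-0.5, -0.3, -1.8]
gripper_width: 0.501
gripper_force: 30.0
```

```bash
python3 held.py .023 w18
```

```text
[0.56218438 0.28768412 0.10203457] 0.5028868600576221
n 5456 circle [558.3 287.7  27.8] zmed 0.1045 p95 0.1074 slope [-0.01   0.001]
```

>>> jog_arm --series "-0.3 -0.92 0.05 0;-0.3 -0.92 0.05 0;-0.3 -0.92 0.05 0"

```text
clock: 34.8
tool_pos: [0.5288, 0.1916, 0.1061]
ee_rot: [0.003, 1.0, -0.002, -0.004]
contact_force: [-0.1, 0.8, -1.8]
gripper_width: 0.506
gripper_force: 30.0
```

>>> jog_arm --series "-0.3 -0.92 0 0;-0.3 -0.92 0 0;-0.3 -0.92 0 0"

```text
clock: 35.1
tool_pos: [0.4998, 0.1006, 0.1066]
ee_rot: [0.003, 1.0, -0.001, -0.003]
contact_force: [1.0, -0.4, -1.5]
gripper_width: 0.506
gripper_force: 30.0
```

>>> jog_arm --series "-0.31 -0.92 0 0;-0.31 -0.92 0 0;-0.31 -0.92 0 0;-0.31 -0.92 0 0;-0.31 -0.92 0 0"

```text
clock: 35.6
tool_pos: [0.473, 0.0133, 0.108]
ee_rot: [0.001, 1.0, 0.0, -0.0]
contact_force: [-0.8, -0.4, -0.9]
gripper_width: 0.509
gripper_force: 30.0
```

```bash
python3 held.py .023 w19
```

```text
[0.47297356 0.01352627 0.10816093] 0.5035419982934672
n 4903 circle [469.1  13.6  27.8] zmed 0.11 p95 0.1128 slope [-0.01   0.003]
```

>>> jog_arm --series "-0.01 -0.015 -0.2 0;-0.01 -0.015 -0.33 0;-0.01 -0.015 -0.33 0;-0.01 -0.015 -0.33 0;-0.01 -0.015 -0.33 0"

```text
clock: 36.2
tool_pos: [0.4721, 0.0111, 0.076]
ee_rot: [0.001, 1.0, -0.0, 0.001]
contact_force: [0.0, 0.7, -0.5]
gripper_width: 0.503
gripper_force: 30.0
```

```bash
python3 held.py .023 w20
python3 - <<'E'
import cv2,numpy as np
im=cv2.imread("pics/w20.png"); cv2.imwrite("pics/w20c.png",cv2.resize(im[170:310,230:410],None,fx=3,fy=3))
E
```

```text
[0.47211427 0.01087144 0.07606041] 0.5022626098822744
n 4915 circle [467.9  10.9  27.6] zmed 0.078 p95 0.0807 slope [-0.01   0.002]
```

View pics/w20c.png

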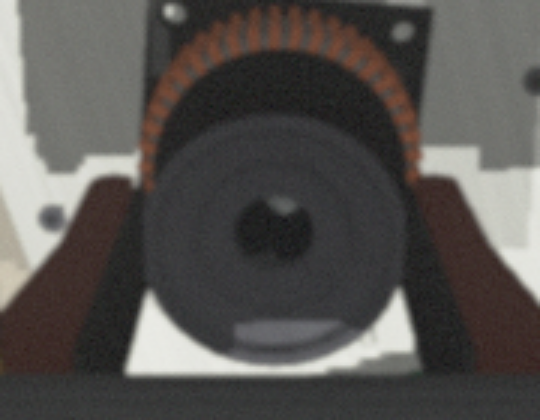

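>>> jog_arm --series "0 0.015 0 0;0 0.015 -0.05 0;0 0.015 -0.1 0;0 0.015 -0.15 0;0 0.015 -0.15 0"

```text
clock: 36.8
tool_pos: [0.4707, 0.0122, 0.0595]
ee_rot: [0.001, 1.0, 0.0, -0.001]
contact_force: [0.4, -0.1, -0.7]
gripper_width: 0.502
gripper_force: 30.0
```

>>> jog_arm --series "0 0 -0.05 0;0 0 -0.08 0;0 0 -0.1 0;0 0 -0.1 0;0 0 -0.1 0"

```text
clock: 37.3
tool_pos: [0.4714, 0.0122, 0.0504]
ee_rot: [0.001, 1.0, -0.0, -0.0]
contact_force: [-0.9, 0.2, -1.9]
gripper_width: 0.501
gripper_force: 30.0
```

>>> jog_arm --series "0 0 -0.008 0;0 0 -0.008 0;0 0 -0.008 0;0 0 -0.008 0"

```text
clock: 37.7
tool_pos: [0.4715, 0.0122, 0.0497]
ee_rot: [0.001, 1.0, -0.0, 0.0]
contact_force: [-0.9, 0.5, -0.5]
gripper_width: 0.507
gripper_force: 30.0
```

>>> jog_arm --series "0 0 0 0;0 0 0 0;0 0 0 0;0 0 0 0;0 0 0 0" --jaw -1

```text
clock: 38.2
tool_pos: [0.4715, 0.0122, 0.0496]
ee_rot: [0.001, 1.0, -0.0, 0.0]
contact_force: [0.6, 0.0, 0.4]
gripper_width: 0.923
gripper_force: 0.0
```

>>> jog_arm --series "0 0 0.05 0;0 0 0.2 0;0 0 0.6 0;0 0 1 0;0 0 1 0"

```text
clock: 38.7
tool_pos: [0.4752, 0.0118, 0.1545]
ee_rot: [0.001, 1.0, -0.001, 0.005]
contact_force: [1.4, -0.8, -0.0]
gripper_width: 1.0
gripper_force: 0.0
```

>>> jog_arm --series "0 0.8 0.3 0;0 0.8 0.3 0;0 0.8 0.3 0;0 0.8 0.3 0;0 0.8 0.3 0"

```text
clock: 39.2
tool_pos: [0.4707, 0.0915, 0.1788]
ee_rot: [0.001, 1.0, -0.0, -0.001]
contact_force: [-0.3, -0.4, -0.4]
gripper_width: 1.0
gripper_force: 0.0
```

Run:
```python
from chk import *
c=shot("wrist");c=shot("wrist");P=cloud(c);s=r.get_state();print(s["tool_pos"],s["contact_force"])
ringfit(P,.472,.0117,.0515,.0565,.016,.023)
ringfit(P,.472,.0117,.043,.0475,.016,.028)
ringfit(P,.472,.0117,.037,.0425,.016,.03)
ringfit(P,.472,.0117,.015,.019,.016,.04)
save(c,"w21")
z=P[...,2];d=np.hypot(P[...,0]-.472,P[...,1]-.0117);m=(z>.022)&(z<.036)&(d>.037)&(d<.056);Q=P[m];print(np.degrees(np.arctan2(Q[:,1]-.0117,Q[:,0]-.472)).mean())
cv2.imwrite("pics/w21c.png",cv2.resize(c["image"][80:260,150:370,::-1],None,fx=3,fy=3))
```

```text
[0.47085958 0.09127153 0.17882094] [-0.44750052 -0.41245137  0.45287471]
n 770 circle [471.3  10.5  23.3] zmed 0.0528 p95 0.0545 slope [-0.004  0.002]
n 500 circle [472.   10.7  26. ] zmed 0.0454 p95 0.0473 slope [ 0.009 -0.018]
n 537 circle [471.5  10.8  30. ] zmed 0.0398 p95 0.0414 slope [ 0.005 -0.005]
n 852 circle [472.1  10.6  44.5] zmed 0.0163 p95 0.0176 slope [-0.002  0.   ]
14.360470097621963
```

```bash
python3 -c "
from h import *
print(workorder.close_job())"
```

```text
the job is handed in; nothing more can be done
None
```

The job is handed in: the base insulator, choke, top insulator and pressure plate are on the stud in that order. The last wrist-camera measurement put each about 1 mm from the stud's axis, within 1 mm of its seated height, and level as far as it could tell. The choke's tails are about 2° off the direction of the circuit board. I planned every move to stay clear of the screwdriver, marker, solder reel and tape roll, but did not measure them afterwards, and the hand-in gave no verdict.

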